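# Set the stock tags on the glass tube board

## Task

Set the stock tags on the glass tube board: each of the two bins filled to the rim with tubes must have its tag leaning over towards the bin, away from the robot, with the disc face up, and each bin with only a tube or two left must have its tag leaning towards the robot, with the bar face up. Gently push over the tags that are wrong with a fingertip until they lie against their stops; do not swing the tags that are already right, and leave the tubes and everything else on the bench where they are.

Things in the scene. Friction and masses are not known exactly. Their poses are not given: they have to be found in the camera images.
- board: tan board 480 mm wide, 8 mm thick, with four grey bins, each behind its own tag stand; turned slightly. Origin: on the bench below the middle of the hinge line; x from the robot's side towards the bins, y along the hinges. Bins: centres 136 mm along x from their tags' hinges, 68 mm wide, 112 mm long in x, near wall 80 mm from the hinge, rim 63 mm above the bench
- tag_a (a joint): angle of tag a, an aluminium flap 44 mm wide, 4 mm thick, 62 mm from hinge to free edge, 30 g. 0 = leaning 45 degrees from upright towards the robot, black bar face up; 0.785 = upright; 1.571 = leaning 45 degrees away, towards its bin, black disc face up. Stops at both ends; light hinge: falls slowly (1 to 2 s) by its weight to the side it leans to, but may stay put within 0.2 rad of upright
- hinge_a (a point): middle of tag a's hinge axis, 56 mm above the bench. x points level across the hinge towards the bin, y along it, z up. At a stop the tag's free edge is 44 mm out (along x) and 44 mm above here. The 66 mm wide steel stand reaches 4 mm above here, its tag rests 17 mm. Stands are 92 mm apart, in random order; the tag marks the bin straight behind it
- tag_b (a joint): angle of tag b, an aluminium flap 44 mm wide, 4 mm thick, 62 mm from hinge to free edge, 30 g. 0 = leaning 45 degrees from upright towards the robot, black bar face up; 0.785 = upright; 1.571 = leaning 45 degrees away, towards its bin, black disc face up. Stops at both ends; light hinge: falls slowly (1 to 2 s) by its weight to the side it leans to, but may stay put within 0.2 rad of upright
- hinge_b (a point): middle of tag b's hinge axis, 56 mm above the bench. x points level across the hinge towards the bin, y along it, z up. At a stop the tag's free edge is 44 mm out (along x) and 44 mm above here. The 66 mm wide steel stand reaches 4 mm above here, its tag rests 17 mm. Stands are 92 mm apart, in random order; the tag marks the bin straight behind it
- tag_c (a joint): angle of tag c, an aluminium flap 44 mm wide, 4 mm thick, 62 mm from hinge to free edge, 30 g. 0 = leaning 45 degrees from upright towards the robot, black bar face up; 0.785 = upright; 1.571 = leaning 45 degrees away, towards its bin, black disc face up. Stops at both ends; light hinge: falls slowly (1 to 2 s) by its weight to the side it leans to, but may stay put within 0.2 rad of upright
- hinge_c (a point): middle of tag c's hinge axis, 56 mm above the bench. x points level across the hinge towards the bin, y along it, z up. At a stop the tag's free edge is 44 mm out (along x) and 44 mm above here. The 66 mm wide steel stand reaches 4 mm above here, its tag rests 17 mm. Stands are 92 mm apart, in random order; the tag marks the bin straight behind it
- tag_d (a joint): angle of tag d, an aluminium flap 44 mm wide, 4 mm thick, 62 mm from hinge to free edge, 30 g. 0 = leaning 45 degrees from upright towards the robot, black bar face up; 0.785 = upright; 1.571 = leaning 45 degrees away, towards its bin, black disc face up. Stops at both ends; light hinge: falls slowly (1 to 2 s) by its weight to the side it leans to, but may stay put within 0.2 rad of upright
- hinge_d (a point): middle of tag d's hinge axis, 56 mm above the bench. x points level across the hinge towards the bin, y along it, z up. At a stop the tag's free edge is 44 mm out (along x) and 44 mm above here. The 66 mm wide steel stand reaches 4 mm above here, its tag rests 17 mm. Stands are 92 mm apart, in random order; the tag marks the bin straight behind it
- full_1_mid (a point): centre of a stack of eight glass tubes joined together (three, two, three; 54 mm wide, 49 mm high), which fills its bin up to the rim: the bin it lies in is a FULL bin. Tubes are 92 mm long and lie along the bin; which bin it lies in is random. Not to be moved
- full_2_mid (a point): centre of a stack of eight glass tubes joined together (three, two, three; 54 mm wide, 49 mm high), which fills its bin up to the rim: the bin it lies in is a FULL bin. Tubes are 92 mm long and lie along the bin; which bin it lies in is random. Not to be moved
- rest_1_mid (a point): centre of a single left-over glass tube, 18 mm thick, loose, in a bin that is NOT full. Tubes are 92 mm long and lie along the bin; which bin it lies in is random. Not to be moved
- rest_2_mid (a point): centre of a pair of left-over glass tubes side by side (36 mm wide, 18 mm high, joined), in a bin that is NOT full. Tubes are 92 mm long and lie along the bin; which bin it lies in is random. Not to be moved
- stopper: glass stopper, 26 mm wide and 40 mm tall, standing on the board between the two middle tag stands; origin at the middle of its underside; loose, a bystander, to be left alone
- cork: tapered cork, 26 mm wide, 32 mm tall, standing on the board between two tag stands; origin at the middle of its underside; loose, a bystander, to be left alone
- flask: small conical glass flask, 60 mm wide, 76 mm tall, on the left end of the board; origin at the middle of its underside; loose, a bystander, to be left alone
- cork_ring: cork ring, 60 mm outside, 22 mm tall, on the right end of the board; origin at the middle of its underside; loose, a bystander, to be left alone
- paddle: graphite paddle with a wooden handle, 235 mm long, 15 mm high, lying on the bench to the right of the board; origin on its underside where handle and blade meet, x towards the blade; loose, a bystander, to be left alone
- caliper: steel caliper, 210 mm long, 12 mm thick, lying on the bench to the left of the board; origin at the middle of its underside; loose, a bystander, to be left alone
- jar: glass jar with a black cap, 56 mm wide, 75 mm tall, on the bench to the right; origin at the middle of its underside; loose, a bystander, to be left alone
Mind the look-alikes: they are no part of the job. What is shaped like the part that bears full_2_mid but pink or purple is not meant. Leave any turquoise or yellow look-alike of the part that bears full_1_mid alone.

How it is judged:
By the outcome, as a careful person would: the job done as asked, in the order asked, and still so for the second after the job is handed in, with the robot touching nothing.
It also fails if it takes over 54 s, if anything falls off the work surface, if the arm or the gripper's body presses on something with over 40 N, if the wrist force passes 120 N, or if a joint passes its speed limit or range.

## Robot

A 7-joint arm with a two-finger parallel gripper is mounted at the origin on the work surface. World frame = base frame: x ahead of the robot, y to its left, z up, the work surface at z = 0. Lengths are in m, angles in degrees, forces in N, time in s.
With the tool pointing down it reaches from about 0.425 to 0.875 m from the base axis. Payload 4.7 kg.
Tool frame: the origin (TCP) lies between the finger pads; the fingertips stand 25 mm ahead of it and the grasp point (between the pads) lies 6 mm ahead of it (env.tip_reach is the distance from the TCP to the fingertips, in m); z points along the fingers, y is the direction in which the jaws open and shut (so a half turn about z gives the same grasp; the last joint's range is limited). The gripper opens to 87 mm and grips with 3 to 60 N. Pads are 19 mm wide; open, the fingers measure 117 mm over their backs; the gripper's body (75 mm by 190 mm) begins 51 mm behind the grasp point.
Start: joints at [-63.192, 18.392, -4.016, 83.108, 1.295, 78.541, -3.26], TCP at [0.285, 0.584, 0.248] pointing down, gripper open.
Joint ranges: [-163.93, 163.93], [-17.29, 119.83], [-79.2, 71.16], [3.27, 140.29], [-89.18, 269.18], [5.43, 117.66], [-154.24, 154.24]. Speed limits (degrees/s): [147.25, 147.25, 180, 180, 180, 180, 180].

## Interface

Orientations are given as [roll, pitch, yaw] about the fixed x, y, z axes, in that order (R = Rz(yaw) Ry(pitch) Rx(roll)).
In Python, from cell import env, viewer, job gives the robot as it stands.
- The arm moves only by the tool move_arm, never from a script. Its argument "steps" is a list of rows, each a list of 7 numbers: the finger opening in cm, from 0 to 8.7, then the shift along the tool's x, y, z in cm, then the turn, a rotation vector about the tool's x, y, z in rad. In form: [[fingers, tx, ty, tz, wx, wy, wz], ...]. A call has 1 to 5 rows; each row shifts and turns the commanded pose from where the row before left it, along the tool's axes as they then stand; what a row does not reach is not made up. A row lasts 1/12 s, in which the tool goes at most 41.7 mm and 7.16 degrees, less where a joint would pass 70% of its speed; a pose out of reach is approached as far as the arm can. A call is refused whole if a number of a shift passes 4.17 or a number of a turn 0.125, either way. A call with a gripper value outside its range is refused whole. The fingers move at their own pace and stop on an object; "force" is the grip in N (left out, the last holds). Time passes only in rows, so rows that do not move let the fingers close. It gives the time, the measured TCP pose, the force and the opening at its end, in the units of the state.
- env.get_obs(): the state, without advancing time (a new reading comes with each control period).
- viewer.read_camera(name): name is "scene" or "top" or "wrist"; returns a dict with "img" (480x640x3 uint8, red, green, blue), "vfov" (degrees; the focal length in pixels is half the picture's height over the tangent of half this angle, whatever the lens; pixels are square), "cx", "cy" (the principal point, pixels), "extrinsics" (4x4, takes a point from world to camera coordinates); the wrist camera has in their place "mount" (4x4, takes a point from camera to tool coordinates, whose origin is the TCP and whose axes are the flange's). Camera axes: x right, y down, z forward; pixel columns grow to the right and rows downward; lengths in m; the calibration is good to about 2 mm. A picture is of the moment at which its call begins: read the wrist's pose just before it. There is no depth.
- job.sign_off(): hands the job in, once; it reports no verdict.
The state is a dict: "time_s": time; "qpos": joint angles; "joint_velocities": joint speeds; "effort": joint torques, N m; "tool_pos": TCP position; "tool_rot": TCP orientation; "force": force on the tool from outside, world axes, zero at the start; "wrist_torque": the same for the moment, N m; "grip_width": finger opening in m.
Only numpy, scipy, OpenCV 4.12 (cv2) and the standard library are available. Lean on these libraries where they do the work, as an engineer would, in place of code of your own. Each camera call takes 0.05 s, during which the arm holds its last target.

## Working session

There is one attempt and no reset: what is moved stays moved. The work goes in short steps, Python scripts to look and compute and a tool call to move; the robot and the scene stay as the last step left them, time stands still between calls to the robot, and variables do not carry over. Pictures are saved under pics/ and viewed, and the job is handed in when it is done.

Besides the shell and the picture viewer there is one more tool, called after ">>>" as name(argument=value, ...) on one line, values as JSON. move_arm: Moves the arm, as the interface text tells. Its arguments: {"type":"object","properties":{"steps":{"type":"array"},"force":{"type":"number"}},"required":["steps"]}

```bash
ls; mkdir -p pics
python3 - <<'E'
from cell import env, viewer, job
import cv2
o=env.get_obs();print(o['time_s'],o['tool_pos'],o['tool_rot'],o['grip_width'],env.tip_reach)
import numpy as np, pickle
D={}
for n in ['scene','top']:
    r=viewer.read_camera(n);D[n]=r
    cv2.imwrite(f'pics/{n}0.png',r['img'][:,:,::-1]);print(n,r['vfov'],r['cx'],r['cy'],np.round(r['extrinsics'],4).tolist())
pickle.dump(D,open('cams.pkl','wb'))
E
```

```text
pics
0.0 [0.28477866 0.58374187 0.24648962] [-1.79892163e+02  8.16196738e-03  1.54001792e+02] 0.08690016552014822 0.025
scene 53.310221256514296 316.9826589192881 238.8314474579291 [[0.4386, 0.8987, -0.0017, -0.2363], [0.7712, -0.3773, -0.5128, -0.4164], [-0.4615, 0.2236, -0.8585, 1.3854], [0.0, 0.0, 0.0, 1.0]]
top 48.45157238015308 324.4648510543499 244.60922879353734 [[-0.0093, -0.9999, -0.0051, -0.0074], [-0.9962, 0.0097, -0.0861, 0.5862], [0.0861, 0.0042, -0.9963, 1.2962], [0.0, 0.0, 0.0, 1.0]]
```

View pics/scene0.png

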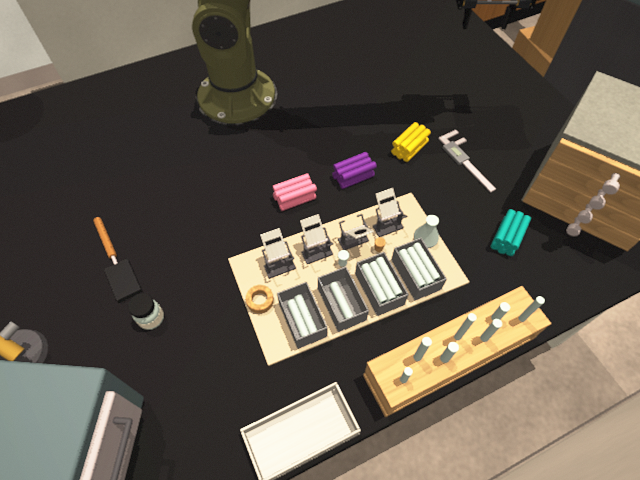

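View pics/top0.png

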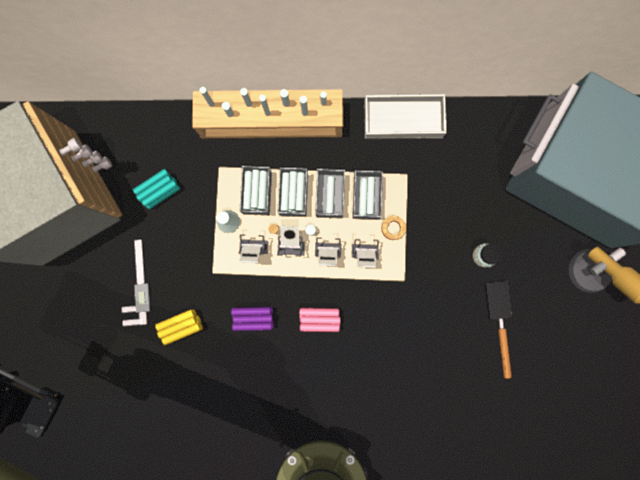

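Run:
```python
import pickle,cv2
D=pickle.load(open('cams.pkl','rb'))
t=D['top']['img'][155:290,205:415,::-1]
cv2.imwrite('pics/topc.png',cv2.resize(t,None,fx=3.8,fy=3.8,interpolation=cv2.INTER_CUBIC))
t=D['scene']['img'][180:360,225:475,::-1]
cv2.imwrite('pics/scenec.png',cv2.resize(t,None,fx=3.2,fy=3.2,interpolation=cv2.INTER_CUBIC))
```

```text
(no output)
```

View pics/topc.png

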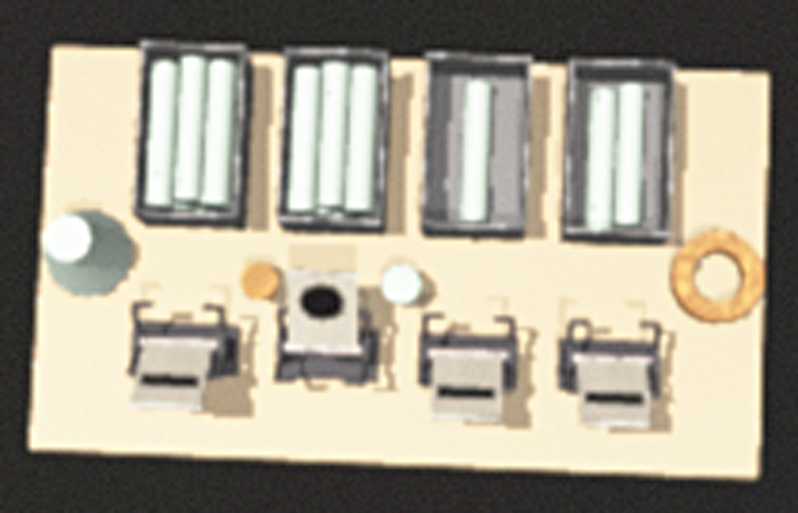

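View pics/scenec.png

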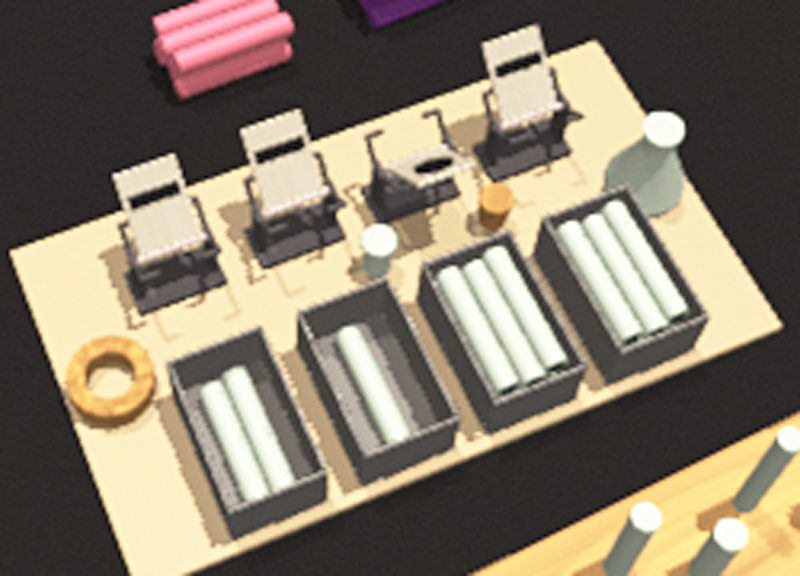

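The top view shows full bins at the two left positions (crop px (190,135) and (335,135)), then bins with one tube and with two. The tags from the left read bar, disc, bar, bar, so only the leftmost tag (top px about (251,248)) looks wrong. I'll measure it next.

```bash
cat > h.py <<'E'
import numpy as np,cv2,pickle
def K(r):
    f=240/np.tan(np.radians(r['vfov']/2));return f
def ray(r,uv,z):
    E=np.array(r['extrinsics']);f=K(r);R=E[:3,:3];t=E[:3,3]
    c=-R.T@t;d=R.T@np.array([(uv[0]-r['cx'])/f,(uv[1]-r['cy'])/f,1]);return c+d*(z-c[2])/d[2]
def proj(r,p):
    E=np.array(r['extrinsics']);q=E[:3,:3]@p+E[:3,3];f=K(r);return np.array([r['cx']+f*q[0]/q[2],r['cy']+f*q[1]/q[2]])
E
python3 - <<'E'
from h import *
D=pickle.load(open('cams.pkl','rb'))
r=D['top'];im=r['img']
hsv=cv2.cvtColor(im,cv2.COLOR_RGB2HSV)
m=((hsv[...,2]>110)&(hsv[...,0]>10)&(hsv[...,0]<35)&(hsv[...,1]>25)).astype('uint8');m[:150]=0;m[285:]=0;m[:,:200]=0;m[:,420:]=0
m=cv2.morphologyEx(m,cv2.MORPH_CLOSE,np.ones((3,3)))
c=max(cv2.findContours(m,0,2)[0],key=cv2.contourArea)
P=np.array([ray(r,p[0],.008)[:2] for p in c],np.float32)
print(cv2.minAreaRect(P),cv2.boxPoints(cv2.minAreaRect(P)))
# bin rim corners, bins from left; crop px
for q in [[(140,42),(247,47),(243,226),(136,220)],[(284,47),(387,52),(384,232),(279,227)],[(428,53),(531,57),(527,237),(423,233)],[(569,60),(675,65),(671,240),(564,239)]]:
    W=np.array([ray(r,(a/3.8+205-.5,b/3.8+155-.5),.063) for a,b in q]);print('bin',W.mean(0).round(4))
    print((W[0]-W[3]).round(3),(W[0]-W[1]).round(3))
# free edge corners
for q,z in [([(131,402),(201,409)],.1),([(286,272),(355,274)],.1),([(431,413),(500,420)],.1),([(579,421),(648,428)],.1)]:
    W=np.array([ray(r,(a/3.8+205-.5,b/3.8+155-.5),z) for a,b in q]);print('tag edge',W.mean(0).round(4))
for q,z in [([(117,172),(177,155)],.1),([(417,187),(470,163)],.1),([(241,127),(302,110)],.1),([(482,43),(539,26)],.1)]:
    W=np.array([ray(D['scene'],(a/3.2+225-.5,b/3.2+180-.5),z) for a,b in q]);print('scene tag edge',W.mean(0).round(4))
E
```

```text
((0.6427742838859558, 0.0222795307636261), (0.4831438660621643, 0.2731267809867859), 87.14344024658203) [[ 0.49434164 -0.2121865 ]
 [ 0.7671291  -0.22579797]
 [ 0.79120696  0.25674558]
 [ 0.51841944  0.270357  ]]
bin [0.7187 0.1546 0.063 ]
[ 0.115 -0.002  0.   ] [0.004 0.069 0.   ]
bin [0.714  0.0638 0.063 ]
[ 0.116 -0.003  0.   ] [0.004 0.066 0.   ]
bin [ 0.7095 -0.028   0.063 ]
[ 0.116 -0.004  0.   ] [0.003 0.066 0.   ]
bin [ 0.7047 -0.1189  0.063 ]
[ 0.116 -0.005  0.   ] [0.004 0.068 0.   ]
tag edge [0.5425 0.1649 0.1   ]
tag edge [0.6235 0.0698 0.1   ]
tag edge [ 0.534  -0.0188  0.1   ]
tag edge [ 0.5283 -0.1094  0.1   ]
scene tag edge [ 0.5308 -0.1075  0.1   ]
scene tag edge [0.6265 0.0676 0.1   ]
scene tag edge [ 0.5349 -0.0165  0.1   ]
scene tag edge [0.545  0.1666 0.1   ]
```

Only tag 1 (world y≈0.16) is wrong. Candidates: tag 1 at top px (251,248), shows the bar under a full bin, so it's the target. Tag 2 (289,236) shows the disc under a full bin and is right. Tags 3 (328,253) and 4 (367,255) show the bar under low bins and are right. The coloured stacks at (178,327), (252,319), (320,320) and (157,189) are decoys. The crops above confirm the choice. Next I'll close the fingers and square the yaw.

>>> move_arm(steps=[[0,0,0,0,0,0,-0.1],[0,0,0,0,0,0,-0.1],[0,0,0,0,0,0,-0.1],[0,0,0,0,0,0,-0.1],[0,0,0,0,0,0,0]], force=10)

```text
time_s: 0.52
tool_pos: [0.2849, 0.5839, 0.2469]
tool_rot: [-179.9, -0.0, 177.1]
force: [0.7, 0.1, -0.6]
grip_width: 0.0615
```

>>> move_arm(steps=[[0,-1.9,-3.4,0,0,0,0],[0,-1.9,-3.4,0,0,0,0],[0,-1.9,-3.4,0,0,0,0],[0,-1.9,-3.4,0,0,0,0],[0,-1.9,-3.4,0,0,0,0]])

```text
time_s: 0.93
tool_pos: [0.3712, 0.4075, 0.2473]
tool_rot: [-180.0, -0.0, 176.7]
force: [1.2, -0.2, -0.7]
grip_width: 0.0283
```

>>> move_arm(steps=[[0,-1.9,-3.4,0,0,0,0],[0,-1.9,-3.4,0,0,0,0],[0,-1.9,-3.4,0,0,0,0],[0,0,0,0,0,0,0],[0,0,0,0,0,0,0]])

```text
time_s: 1.35
tool_pos: [0.4235, 0.3018, 0.2477]
tool_rot: [180.0, 0.0, 176.4]
force: [-0.2, 1.0, -0.2]
grip_width: 0.0016
```

>>> move_arm(steps=[[0,-1.8,-3.3,0,0,0,0],[0,-1.8,-3.3,0,0,0,0],[0,-1.8,-3.3,0,0,0,0],[0,-1.8,-3.3,0,0,0,0],[0,0,0,0,0,0,-0.012]])

```text
time_s: 1.77
tool_pos: [0.4899, 0.1617, 0.2477]
tool_rot: [-179.8, 0.1, 177.0]
force: [0.0, -0.1, 0.5]
grip_width: 0.0003
```

>>> move_arm(steps=[[0,0,0,2.5,0,0,0],[0,0,0,2.5,0,0,0],[0,0,0,2.5,0,0,0],[0,0,0,2.5,0,0,0],[0,0,0,0,0,0,0]])

```text
time_s: 2.18
tool_pos: [0.483, 0.1693, 0.1425]
tool_rot: [-179.8, -0.5, 177.7]
force: [-0.0, -0.2, -0.9]
grip_width: -0.0
```

>>> move_arm(steps=[[0,0,0,0,0,0,0],[0,0,0,1.6,0,0,0],[0,0,0,1.6,0,0,0],[0,0,0,0,0,0,0],[0,0,0,0,0,0,0]])

```text
time_s: 2.6
tool_pos: [0.4873, 0.1696, 0.1168]
tool_rot: [180.0, 0.0, 177.6]
force: [-0.3, -0.0, 0.3]
grip_width: 0.0005
```

Run:
```python
from cell import env, viewer
import cv2
o=env.get_obs();print(o['tool_pos'],o['tool_rot'],o['force'])
t=viewer.read_camera('top')['img'][155:320,205:415,::-1]
cv2.imwrite('pics/t1.png',cv2.resize(t,None,fx=3.6,fy=3.6,interpolation=cv2.INTER_CUBIC))
t=viewer.read_camera('scene')['img'][160:360,225:475,::-1]
cv2.imwrite('pics/s1.png',cv2.resize(t,None,fx=3,fy=3,interpolation=cv2.INTER_CUBIC))
```

```text
[0.48733998 0.16957827 0.11679888] [1.79966502e+02 4.72433244e-02 1.77625023e+02] [-0.33690663 -0.01027451  0.34064719]
```

View pics/s1.png

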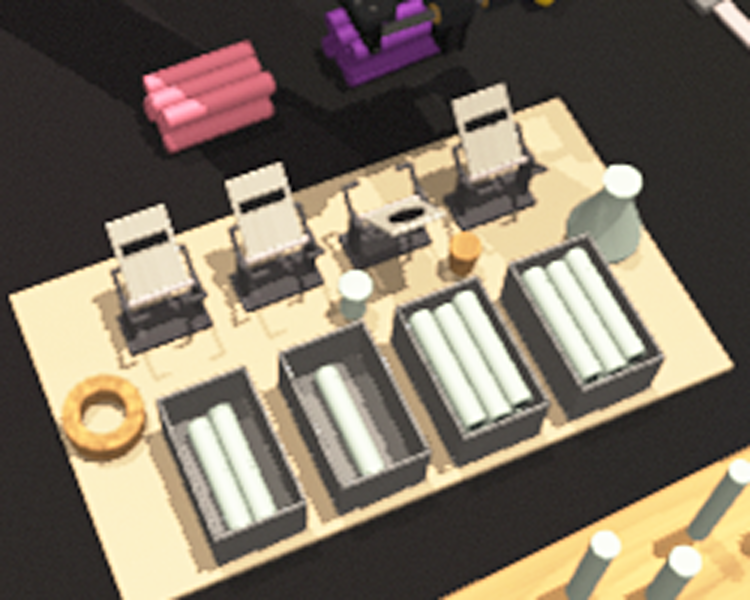

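Run:
```python
from cell import env, viewer
import cv2
t=viewer.read_camera('scene')['img'][50:290,300:560,::-1]
cv2.imwrite('pics/s2.png',cv2.resize(t,None,fx=2.5,fy=2.5,interpolation=cv2.INTER_CUBIC))
```

```text
(no output)
```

View pics/s2.png

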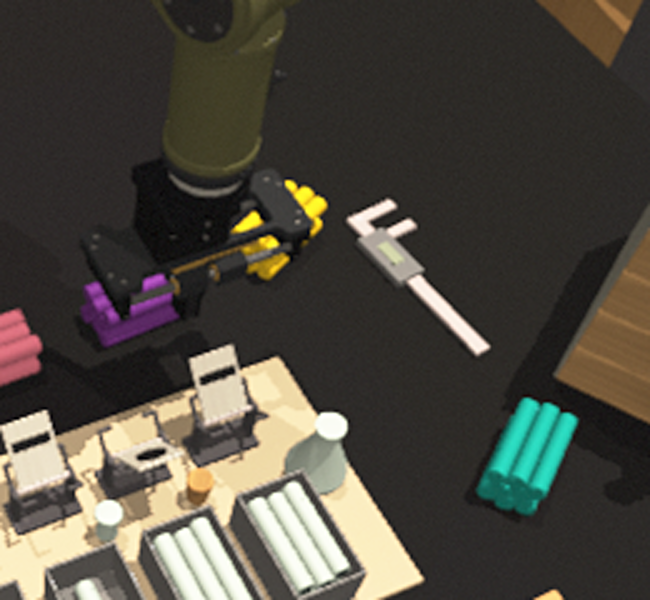

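View pics/t1.png

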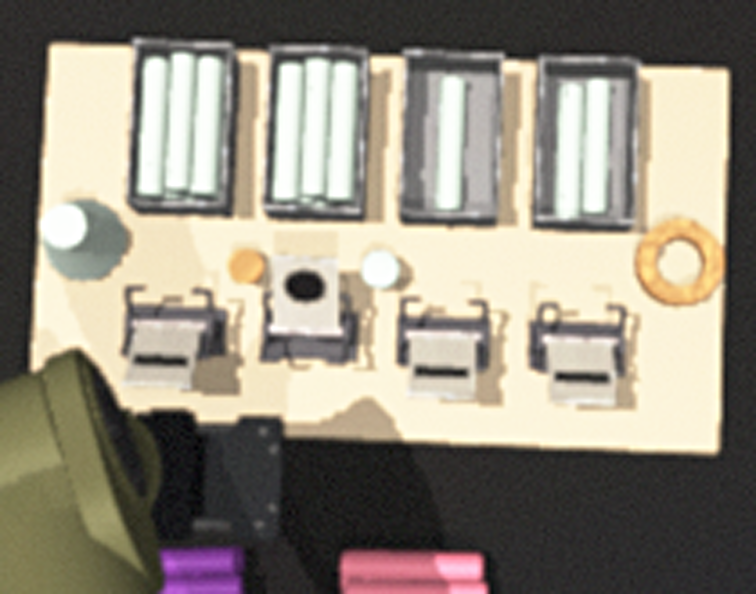

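The pictures show the closed fingers on the robot side of the leftmost tag, with nothing moved. I'll lower slightly and start pushing.

>>> move_arm(steps=[[0,0,-0.3,0.8,0,0,0.008],[0,-1,0,0,0,0,0],[0,-1,0,0,0,0,0],[0,-0.8,0,0,0,0,0],[0,0,0,0,0,0,0]])

```text
time_s: 3.17
tool_pos: [0.5173, 0.1639, 0.1079]
tool_rot: [-180.0, 0.1, 177.1]
force: [-0.3, 0.1, 0.0]
grip_width: 0.0002
```

>>> move_arm(steps=[[0,-0.5,0,0,0,0,0],[0,-0.5,0,0,0,0,0],[0,-0.5,0,0,0,0,0],[0,-0.5,0,0,0,0,0],[0,-0.5,0,0,0,0,0]])

```text
time_s: 3.58
tool_pos: [0.54, 0.1632, 0.1076]
tool_rot: [180.0, -0.0, 177.2]
force: [-0.5, -0.5, -0.0]
grip_width: 0.0006
```

>>> move_arm(steps=[[0,-0.5,0,0,0,0,0],[0,-0.5,0,0,0,0,0],[0,-0.5,0,0,0,0,0],[0,-0.5,0,0,0,0,0],[0,-0.5,0,0,0,0,0]])

```text
time_s: 4.0
tool_pos: [0.5653, 0.1618, 0.1076]
tool_rot: [180.0, 0.0, 177.1]
force: [-0.3, -0.8, 0.5]
grip_width: 0.0003
```

Run:
```python
from cell import env, viewer
import cv2
o=env.get_obs();print(o['tool_pos'],o['tool_rot'],o['force'])
t=viewer.read_camera('scene')['img'][130:310,320:500,::-1]
cv2.imwrite('pics/s3.png',cv2.resize(t,None,fx=3.3,fy=3.3,interpolation=cv2.INTER_CUBIC))
```

```text
[0.5652589  0.161834   0.10756066] [1.79999146e+02 7.12571143e-03 1.77147193e+02] [-0.27844867 -0.80716975  0.5443645 ]
```

View pics/s3.png

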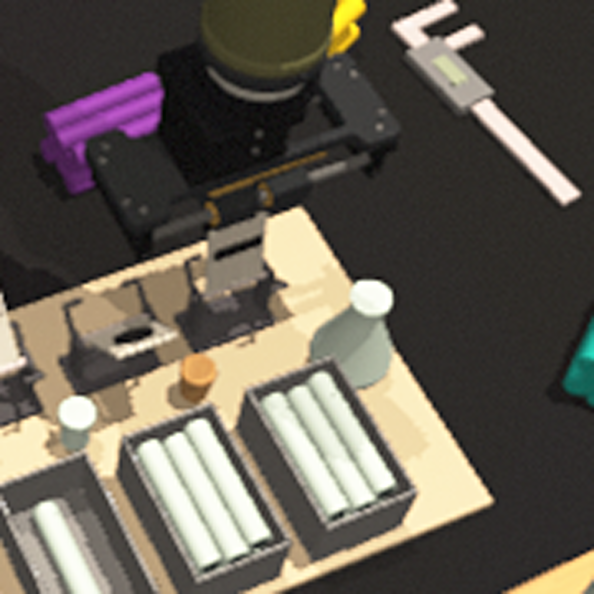

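The tag (crop px (237,255)) is rising in front of the fingers, and the neighbouring tag is untouched. I'll keep pushing.

>>> move_arm(steps=[[0,-0.5,0,0,0,0,0],[0,-0.5,0,0,0,0,0],[0,-0.5,0,0,0,0,0],[0,-0.4,0,0,0,0,0],[0,-0.4,0,0,0,0,0]])

```text
time_s: 4.47
tool_pos: [0.5881, 0.1607, 0.1076]
tool_rot: [180.0, 0.0, 177.1]
force: [-0.6, -0.1, 0.2]
grip_width: 0.0006
```

>>> move_arm(steps=[[0,-0.3,0,0,0,0,0],[0,-0.3,0,0,0,0,0],[0,-0.3,0,0,0,0,0],[0,0,0,0,0,0,0],[0,0,0,0,0,0,0]])

```text
time_s: 4.88
tool_pos: [0.5967, 0.1602, 0.1076]
tool_rot: [-180.0, -0.0, 177.1]
force: [-0.0, -0.4, -0.2]
grip_width: 0.0005
```

Run:
```python
from cell import env, viewer
import cv2
o=env.get_obs();print(o['tool_pos'],o['tool_rot'],o['force'])
t=viewer.read_camera('scene')['img'][130:310,320:500,::-1]
cv2.imwrite('pics/s4.png',cv2.resize(t,None,fx=3.3,fy=3.3,interpolation=cv2.INTER_CUBIC))
```

```text
[0.59674381 0.1602446  0.10755368] [-1.79998807e+02 -2.38361141e-03  1.77141157e+02] [-0.02030219 -0.3549189  -0.22094957]
```

View pics/s4.png

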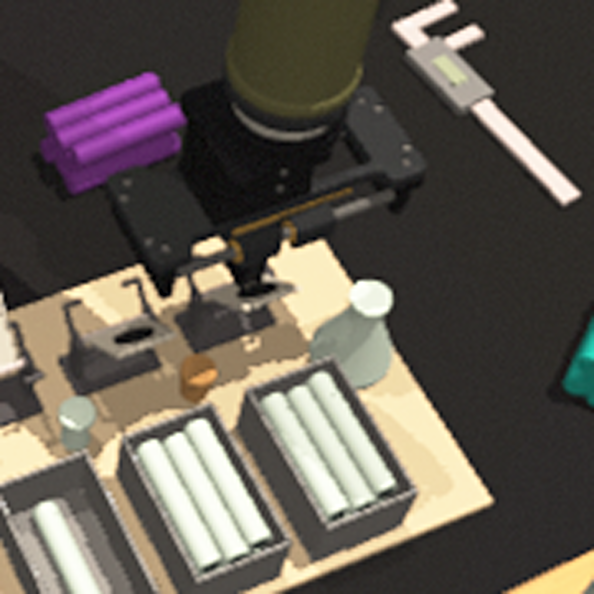

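The tag now leans towards its bin with the disc up (crop px (258,290)). I'll back off towards the robot, lift and let it settle.

>>> move_arm(steps=[[0,0.6,0,0,0,0,0],[0,1.2,0,0,0,0,0],[0,2,0,-1,0,0,0],[0,2.5,0,-2,0,0,0],[0,2.5,0,-2.5,0,0,0]])

```text
time_s: 5.35
tool_pos: [0.506, 0.1641, 0.1612]
tool_rot: [-179.9, -0.2, 177.1]
force: [0.7, 1.2, 1.3]
grip_width: 0.0007
```

>>> move_arm(steps=[[0,2.5,0,-2.5,0,0,0],[0,2,0,-2.5,0,0,0],[0,0,0,-2,0,0,0],[0,0,0,0,0,0,0],[0,0,0,0,0,0,0]])

```text
time_s: 5.77
tool_pos: [0.464, 0.1672, 0.234]
tool_rot: [179.9, 0.2, 177.2]
force: [-0.2, 0.5, -0.4]
grip_width: 0.0007
```

>>> move_arm(steps=[[0,0,0,0,0,0,0],[0,0,0,0,0,0,0],[0,0,0,0,0,0,0],[0,0,0,0,0,0,0],[0,0,0,0,0,0,0]])

```text
time_s: 6.18
tool_pos: [0.4637, 0.1667, 0.2318]
tool_rot: [-180.0, -0.1, 177.1]
force: [0.1, 0.0, 0.1]
grip_width: 0.0004
```

>>> move_arm(steps=[[0,0,0,0,0,0,0],[0,0,0,0,0,0,0],[0,0,0,0,0,0,0],[0,0,0,0,0,0,0],[0,0,0,0,0,0,0]])

```text
time_s: 6.6
tool_pos: [0.4639, 0.1669, 0.2326]
tool_rot: [180.0, 0.0, 177.1]
force: [0.9, 0.0, 0.8]
grip_width: 0.0005
```

Run:
```python
from cell import env, viewer
import cv2
o=env.get_obs();print(o['time_s'],o['tool_pos'],o['force'])
t=viewer.read_camera('scene')['img'][170:370,225:485,::-1]
cv2.imwrite('pics/s5.png',cv2.resize(t,None,fx=3,fy=3,interpolation=cv2.INTER_CUBIC))
t=viewer.read_camera('top')['img'][155:320,205:415,::-1]
cv2.imwrite('pics/t5.png',cv2.resize(t,None,fx=3.6,fy=3.6,interpolation=cv2.INTER_CUBIC))
```

```text
6.6 [0.46386537 0.16692456 0.23262372] [0.87485391 0.01054442 0.82671989]
```

View pics/s5.png

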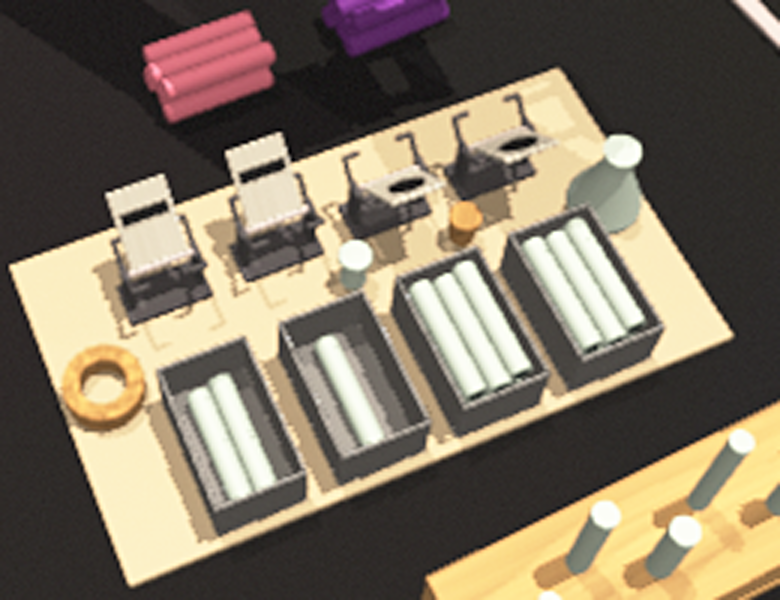

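View pics/t5.png

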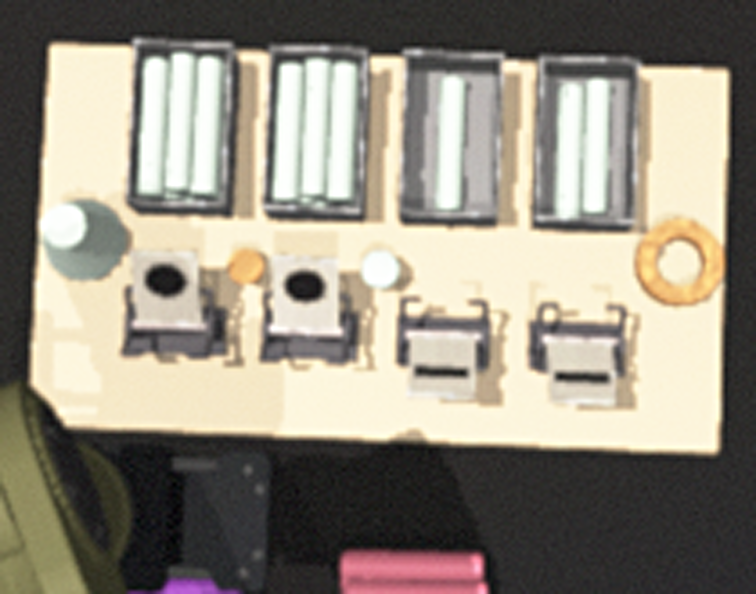

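Both full bins now have the disc up at matching angles (top crop px (165,280) and (305,285)). Both low bins have the bar up, and nothing else has moved.

```bash
python3 -c "
from cell import job
print(job.sign_off())"
```

```text
the job is handed in; nothing more can be done
None
```

The board is set and the job is handed in. Only one tag was wrong: the leftmost, at y ≈ 0.16 m, which showed its bar in front of a full bin. I pushed it over towards its bin with the closed fingertips, then backed off and lifted clear.

- **Tags:** The last top and scene pictures show the disc face up at both full bins and the bar face up at the bins with one and two tubes. The pushed tag lies at the same angle as the other full-bin tag, which I judged by eye, not by measurement.
- **Everything else:** The tubes, the cork, stopper, flask and cork ring on the board, and the other three tags look unmoved. The last close-ups did not show the paddle, jar or caliper, but the arm never came near the paddle or jar and only crossed above the caliper's side of the bench.
- **Limits:** Force readings stayed at about 2 N or below, and robot time was about 6.6 s of the 54 s allowed. No check failed or disagreed.

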